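Nudge the reference discs into the pockets of the loading plate

ROBOT

A 7-joint arm with a two-finger parallel gripper is mounted at the origin on a cart in front of the work surface, level with it; the furniture and walls round the work are solid. World frame = base frame: x ahead of the robot, y to its left, z up, the work surface at z = 0. Lengths are in m, angles in rad, forces in N, time in s.
With the tool pointing down it reaches from about 0.425 to 0.875 m from the base axis. Payload 8.4 kg.
Tool frame: the origin (TCP) lies between the finger pads; the fingertips stand manip.tip_extent ahead of it and the grasp point (between the pads) lies 6 mm ahead of it (manip.tip_extent is the distance from the TCP to the fingertips, in m); z points along the fingers, y is the direction in which the jaws open and shut (so a half turn about z gives the same grasp; the last joint's range is limited). The gripper opens to 87 mm and grips with 3 to 60 N. Pads are 19 mm wide; open, the fingers measure 117 mm over their backs; the gripper's body (75 mm by 190 mm) begins 51 mm behind the grasp point.
Start: joints at [-1.421, 0.333, 0.04, 1.465, -0.013, 1.343, -0.059], TCP at [0.16, 0.63, 0.225] pointing down, gripper open.
Joint ranges: [-2.58, 2.58], [-0.38, 2.09], [-1.3, 1.39], [0.25, 2.4], [-1.5, 4.64], [0.08, 2.09], [-2.65, 2.65]. Speed limits (rad/s): [2.22, 2.22, 2.79, 2.79, 3.14, 3.14, 3.14].

INTERFACE

Orientations are given as a 3x3 rotation matrix whose columns are the frame's x, y, z axes.
In Python, from rig import telemetry, vision, manip gives the robot as it stands.
- The arm moves only by the tool drive_tool, never from a script. Its argument "rows" is a list of rows, each an object with "twist": the turn, a rotation vector about the world's x, y, z in degrees, a list of three; "dp": the shift along the world's x, y, z in m, a list of three; "hand": the finger opening in m, from 0 to 0.087. In form: [{"twist": [wx, wy, wz], "dp": [x, y, z], "hand": hand}, ...]. A call has 1 to 20 rows; each row is the pose to reach, as a shift and turn from the pose measured when the call began; what a row does not reach only later rows make up. A row lasts 1/12 s, in which the tool goes at most 41.7 mm and 7.16 degrees, less where a joint would pass 70% of its speed; a pose out of reach is approached as far as the arm can. A call with a gripper value outside its range is refused whole. The fingers move at their own pace and stop on an object; "grip_force" is the grip in N (left out, the last holds). Time passes only in rows, so rows that repeat a pose let the fingers close. It gives the time, the measured TCP pose, the force and the opening at its end, in the units of the state.
- telemetry.read_state(): the state, without advancing time (a new reading comes with each control period).
- vision.grab_frame(name): name is "scene" or "top" or "wrist"; returns a dict with "img" (384x512x3 uint8, red, green, blue), "range_z" (384x512 float32, m along the optical axis (not along the pixel's ray), 0 where there is no reading), "intrinsics" (3x3 intrinsics, pixels), "D" ([k1, k2, p1, p2, k3] as OpenCV has them; the pictures are not rectified), "R" (3x3) and "t" (3): a world point X has camera coordinates R X + t. Camera axes: x right, y down, z forward; pixel columns grow to the right and rows downward; lengths in m; the calibration is good to about 2 mm. A picture is of the moment at which its call begins.
- manip.hand_in(): hands the job in, once; it reports no verdict.
The state is a dict: "t": time; "qpos": joint angles; "qd": joint speeds; "effort": joint torques, N m; "eef_pos": TCP position; "eef_rot": TCP orientation; "contact_force": force on the tool from outside, world axes, zero at the start; "moment": the same for the moment, N m; "gripper_width": finger opening in m.
Only numpy, scipy, OpenCV 4.12 (cv2) and the standard library are available. Lean on these libraries where they do the work, as an engineer would, in place of code of your own. Each camera call takes 0.05 s, during which the arm holds its last target. There are 200 camera calls.

TASK

Two loose polished steel reference discs, a large and a small one, lie on top of the flat grey loading plate. With the fingertips, slide each disc across the plate into the round pocket of its own size, so that it drops in and lies flat on the pocket's floor. Only push the discs: never pick one up, tip it up or push it off the plate, and leave the slide box on the plate and everything else around it where it stands.

Things in the scene. Friction and masses are not known exactly. Their poses are not given: they have to be found in the camera images.
- plate: flat grey loading plate, fixed to the worktop, 190 mm along its x, 360 mm along its y, 20 mm thick. Origin at the centre of its underside, z up. The pockets lie in its +x half, away from the robot; the discs start on the near half, x -35 to -55 mm, one at y about +70 mm, one at about -70 mm, either way round. A fixed grey pipette, 40 mm high, lies on the worktop between plate and robot.
- large_pocket (a point): centre of the floor of the large round pocket, at x = +45 mm, y = +75 mm in the plate: 65 mm in diameter, 8 mm deep below the plate's top face, upright wall with a 1.5 mm chamfer at its edge; axes as the plate's
- small_pocket (a point): centre of the floor of the small round pocket, at x = +45 mm, y = -75 mm in the plate: 49 mm in diameter, 8 mm deep, otherwise as the large pocket
- large_disc: loose steel disc, 60 mm in diameter, 10 mm thick, about 0.2 kg, lying flat on the plate's top face. Origin at the centre of its underside, z up. Seated in its pocket its top stands 2 mm above the plate's top face. It drops in by itself once it is within about 2.5 mm of the pocket's centre.
- small_disc: loose steel disc, 44 mm in diameter, 10 mm thick, about 0.12 kg; otherwise as the large disc. It would also drop into the large pocket, from where it cannot be pushed out again.
- slide_box: bystander: loose blue cardboard box of microscope slides standing on the plate near its +y end, 78 mm long (along the plate's x), 30 mm wide, 26 mm high. Origin at the centre of its underside.
- tape_roll: bystander: roll of beige tape lying flat on the worktop left of the plate, 84 mm in diameter, 19 mm high; origin at the centre of its underside
- timer: bystander: round white bench timer with a dark dial, 66 mm in diameter, 49 mm high, right of the plate, before the big fixed cool box that stands further right; origin at the centre of its underside
- cork_cup: bystander: clear cup of corks, 68 mm in diameter, 88 mm high, far left; origin at the centre of its underside
- reagent_bottle: bystander: white reagent bottle, 60 mm in diameter, 140 mm high, behind the plate to the right; origin at the centre of its underside
Not all that is in view belongs to the job. Leave any green, orange or pink look-alike of the large_disc alone.

How it is judged:
At the end, for the whole second after the job is handed in: Each disc lies in the pocket of its own size: centre within 5 mm of the pocket's centre, underside within 2.5 mm of the pocket's floor, within 0.05 rad of level, and at rest (horizontal distance between large_disc and large_pocket below 0.005 m and z of large_disc in the frame of large_pocket below 0.0025 m and angle between each of large_disc, small_disc's own z axis and vertical below 0.05 rad and linear speed of each of large_disc, small_disc below 0.01 m/s and horizontal distance between small_disc and small_pocket below 0.005 m and z of small_disc in the frame of small_pocket below 0.0025 m); the robot touches nothing.
It fails at once if a disc is lifted: its underside is more than 7 mm above the plate's top face (z of any of large_disc, small_disc in the frame of plate above 0.027 m).
It fails at once if a disc falls off the plate (z of any of large_disc, small_disc in the frame of plate below 0.006 m).
It fails at once if a disc is tipped up by more than 0.52 rad (30 degrees) (angle between any of large_disc, small_disc's own z axis and vertical above 0.52 rad).
It fails at once if a bystander (slide box, tape roll, timer, cup, bottle) is moved by more than 20 mm (distance of any of slide_box, tape_roll, timer, cork_cup, reagent_bottle from where it was at the start of the episode above 0.02 m).
It also fails if it takes over 54 s, if anything falls off the work surface, if the arm or the gripper's body presses on something with over 40 N, if the wrist force passes 120 N, or if a joint passes its speed limit or range.

## Working session

There is one attempt and no reset: what is moved stays moved. The work goes in short steps, Python scripts to look and compute and a tool call to move; the robot and the scene stay as the last step left them, time stands still between calls to the robot, and variables do not carry over. Pictures are saved under pics/ and viewed, about 8 in all and at most 12, crops included, and the job is handed in when it is done.

Besides the shell and the picture viewer there is one more tool, called after "Emit:" as a command line: name --argument value ..., lists and objects as JSON in quotes. drive_tool: Moves the arm, as the interface text tells. Its arguments: {"type":"object","properties":{"rows":{"type":"array","items":{"type":"object","properties":{"twist":{"type":"array","items":{"type":"number"}},"dp":{"type":"array","items":{"type":"number"}},"hand":{"type":"number"}}}},"grip_force":{"type":"number"}},"required":["rows"]}

```bash
mkdir -p pics; python3 - <<'E'
from rig import telemetry, vision, manip
import cv2, numpy as np
s=telemetry.read_state(); print({k:np.round(v,3).tolist() for k,v in s.items()}, manip.tip_extent)
for n in ("scene","top"):
    f=vision.grab_frame(n); cv2.imwrite(f"pics/{n}0.png",f["img"][:,:,::-1]); np.savez(f"{n}0.npz",**f)
    print(n,f["intrinsics"].round(1).tolist(),f["D"],f["R"].round(3).tolist(),f["t"].round(3))
E
```

```text
{'t': 0.0, 'qpos': [-1.421, 0.334, 0.04, 1.466, -0.013, 1.343, -0.058], 'qd': [0.001, 0.0, 0.001, -0.0, -0.001, 0.001, -0.002], 'effort': [-0.001, -65.633, 1.335, -40.383, -0.06, 0.044, 0.0], 'eef_pos': [0.16, 0.63, 0.225], 'eef_rot': [[-0.969, 0.246, -0.0], [0.246, 0.969, -0.002], [-0.0, -0.002, -1.0]], 'contact_force': [-0.16, 0.05, 0.556], 'moment': [-0.082, -0.061, -0.009], 'gripper_width': 0.087} 0.025
scene [[441.7, 0.0, 258.8], [0.0, 441.7, 194.0], [0.0, 0.0, 1.0]] [-0.06340348  0.          0.          0.          0.        ] [[0.674, -0.738, -0.01], [-0.34, -0.298, -0.892], [0.655, 0.605, -0.452]] [-0.35   0.234  1.218]
top [[379.3, 0.0, 251.0], [0.0, 379.3, 196.4], [0.0, 0.0, 1.0]] [-0.05091277  0.          0.          0.          0.        ] [[-0.009, -1.0, 0.026], [-0.99, 0.005, -0.142], [0.141, -0.027, -0.99]] [0.033 0.53  1.037]
```

View pics/top0.png

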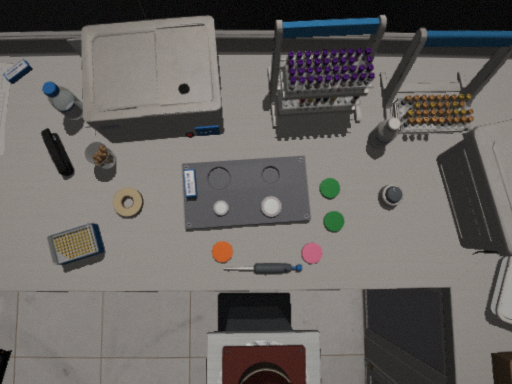

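View pics/scene0.png

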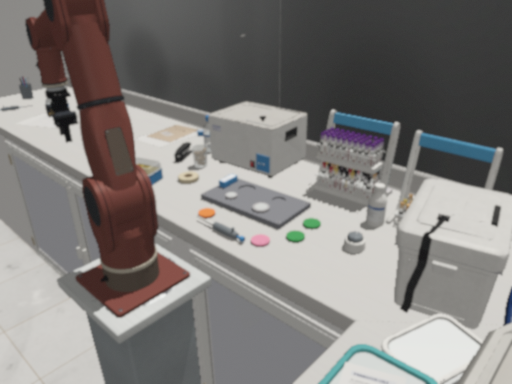

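The top view shows the plate at about cols 183–310, rows 157–228. The large pocket is near (219,178) and the small one near (270,174). The small disc is at (221,208) and the large disc at (271,207), so each starts on the wrong side. The slide box is at (190,184). I'll measure these now.

```bash
cat > h.py <<'E'
import numpy as np, cv2
def ray(f,uv,z):
    p=cv2.undistortPoints(np.float64(uv).reshape(-1,1,2),f["intrinsics"],f["D"]).reshape(-1,2)
    d=np.c_[p,np.ones(len(p))]@f["R"]; c=-f["R"].T@f["t"]
    return c+d*((z-c[2])/d[:,2])[:,None]
def proj(f,X):
    return cv2.projectPoints(np.float64(X).reshape(-1,1,3),cv2.Rodrigues(f["R"])[0],f["t"],f["intrinsics"],f["D"])[0].reshape(-1,2)
def blobs(mask,amin):
    cs,_=cv2.findContours(mask.astype(np.uint8),cv2.RETR_EXTERNAL,cv2.CHAIN_APPROX_NONE)
    return [c for c in cs if cv2.contourArea(c)>amin]
E
python3 - <<'E'
from h import *
f=dict(np.load("top0.npz")); im=f["img"]; hsv=cv2.cvtColor(im,cv2.COLOR_RGB2HSV); V=hsv[:,:,2]
roi=np.zeros(V.shape,bool); roi[150:235,178:315]=1
print(V[190,230:300:6],V[150,200:300:10])
for c in blobs((V>140)&roi,60):
    (u,v),r=cv2.minEnclosingCircle(c); P=ray(f,c,.03); (x,y),R=cv2.minEnclosingCircle(np.float32(P[:,:2])); 
    if cv2.contourArea(c)<1500: print("disc",u,v,x,y,R)
m=((V<110)&roi).astype(np.uint8); m=cv2.morphologyEx(m,cv2.MORPH_CLOSE,np.ones((15,15)))
c=max(blobs(m,500),key=cv2.contourArea); P=ray(f,c,.02)[:,:2].astype(np.float32)
print("plate",cv2.minAreaRect(P), cv2.boxPoints(cv2.minAreaRect(c)).round(1).tolist())
d=f["range_z"]; print(d[190,245],d[208,221],d[207,271])
cv2.imwrite("pics/c.png",cv2.resize(im[145:240,170:325,::-1],None,fx=5,fy=5,interpolation=cv2.INTER_CUBIC))
E
```

```text
[91 94 93 93 92 93 97 94 97 96 96 96] [147 145 144 145 145 147 147 147 145 146]
plate ((0.5431244969367981, 0.044821858406066895), (0.19856931269168854, 0.35850754380226135), 3.7177305221557617) [[180.8000030517578, 163.39999389648438], [306.0, 155.3000030517578], [310.3999938964844, 223.5], [185.1999969482422, 231.5]]
1.0953897 1.0751383 1.0778506
```

View pics/c.png

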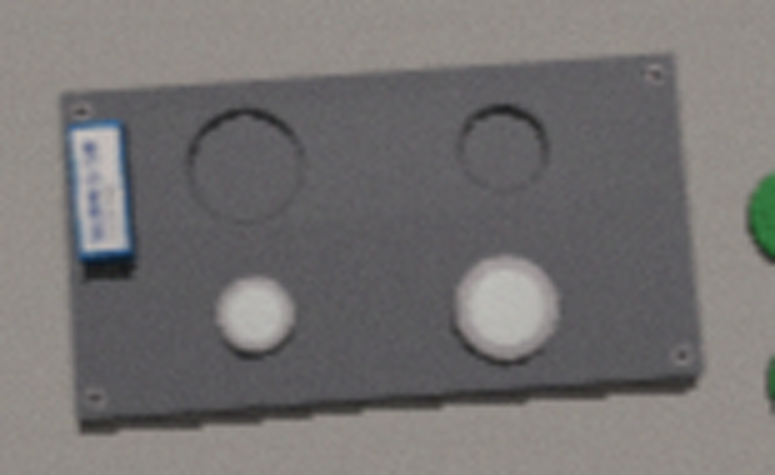

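The crop shows both pockets empty, and the discs well apart on bare plate. I'll move over the plate for a close wrist view.

Emit:
drive_tool --rows '[{"dp": [0.02,-0.03,0.03],"twist": [0,0,0],"hand": 0.087},{"dp": [0.045,-0.068,0.06],"twist": [0,0,0],"hand": 0.087},{"dp": [0.067,-0.102,0.07],"twist": [0,0,0],"hand": 0.087},{"dp": [0.09,-0.136,0.08],"twist": [0,0,0],"hand": 0.087},{"dp": [0.112,-0.17,0.08],"twist": [0,0,0],"hand": 0.087},{"dp": [0.135,-0.204,0.08],"twist": [0,0,0],"hand": 0.087},{"dp": [0.157,-0.238,0.08],"twist": [0,0,0],"hand": 0.087},{"dp": [0.18,-0.272,0.08],"twist": [0,0,0],"hand": 0.087},{"dp": [0.202,-0.306,0.08],"twist": [0,0,0],"hand": 0.087},{"dp": [0.224,-0.34,0.08],"twist": [0,0,0],"hand": 0.087},{"dp": [0.247,-0.374,0.08],"twist": [0,0,0],"hand": 0.087},{"dp": [0.269,-0.408,0.08],"twist": [0,0,0],"hand": 0.087},{"dp": [0.292,-0.442,0.08],"twist": [0,0,0],"hand": 0.087},{"dp": [0.314,-0.476,0.08],"twist": [0,0,0],"hand": 0.087},{"dp": [0.336,-0.51,0.08],"twist": [0,0,0],"hand": 0.087},{"dp": [0.355,-0.54,0.08],"twist": [0,0,-3],"hand": 0.087},{"dp": [0.365,-0.56,0.08],"twist": [0,0,-7],"hand": 0.087},{"dp": [0.375,-0.57,0.08],"twist": [0,0,-10],"hand": 0.087},{"dp": [0.375,-0.57,0.08],"twist": [0,0,-12],"hand": 0.087},{"dp": [0.375,-0.57,0.08],"twist": [0,0,-12],"hand": 0.087}]'

```text
t: 1.77
eef_pos: [0.5351, 0.0598, 0.3042]
eef_rot: [[-0.896, 0.445, -0.001], [0.445, 0.896, -0.002], [0.001, -0.002, -1.0]]
contact_force: [0.8, 0.1, -0.4]
gripper_width: 0.0872
```

```bash
python3 - <<'E'
from rig import telemetry, vision
from h import *
s=telemetry.read_state(); print(s["t"],s["eef_pos"],s["eef_rot"],s["qd"])
f=vision.grab_frame("wrist"); np.savez("w1.npz",**f); cv2.imwrite("pics/w1.png",f["img"][:,:,::-1])
print(f["intrinsics"],f["D"],-f["R"].T@f["t"])
E
```

```text
1.7667 [0.53510446 0.05979962 0.30419795] [[-8.95630205e-01  4.44797175e-01 -1.41746758e-03]
 [ 4.44799064e-01  8.95629022e-01 -1.56461833e-03]
 [ 5.73587284e-04 -2.03180769e-03 -9.99997771e-01]] [-0.01897313 -0.00986738 -0.02642364  0.01116308  0.0015673   0.00242849
  0.06468648]
[[335.83325021   0.         258.05143175]
 [  0.         335.83325021 193.60976355]
 [  0.           0.           1.        ]] [-0.07118184  0.          0.          0.          0.        ] [0.46381374 0.09681242 0.4622176 ]
```

View pics/w1.png

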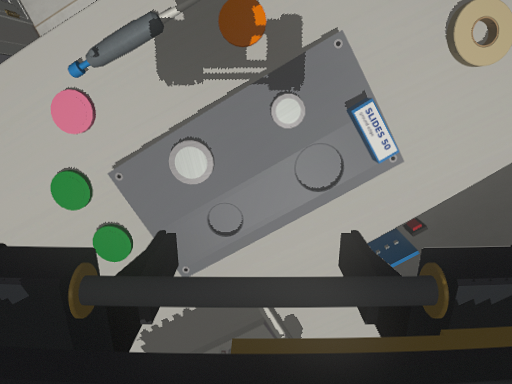

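The wrist view shows the discs at (191,162) for the large and (288,110) for the small. The pockets are at about (318,166) and (225,219), and the four corner screws at about (118,177), (338,44), (393,158) and (185,270).

```bash
cat >> h.py <<'E'
def circ(p):
    A=np.c_[2*p,np.ones(len(p))]; s=np.linalg.lstsq(A,(p**2).sum(1),rcond=None)[0]
    return s[0],s[1],np.sqrt(s[2]+s[0]**2+s[1]**2)
def radial(f,X0,R,z,sign,n=72):
    """steepest radial brightness step near circle (X0,R) in plane z, robust circle fit"""
    g=cv2.GaussianBlur(cv2.cvtColor(f["img"],cv2.COLOR_RGB2GRAY),(3,3),0).astype(np.float32)
    c=np.array(X0[:2])
    for it in range(4):
        w=.012 if it<2 else .006
        rs=R+np.arange(-w,w+1e-6,.0005); P=[]
        for a in np.linspace(0,2*np.pi,n,False):
            d=np.array([np.cos(a),np.sin(a)]); q=c+rs[:,None]*d
            uv=proj(f,np.c_[q,np.full(len(q),z)]).astype(np.float32)
            v=cv2.remap(g,uv[:,0].copy(),uv[:,1].copy(),cv2.INTER_LINEAR).ravel()
            gr=sign*np.gradient(v); k=gr.argmax()
            if gr[k]>1 : P.append(q[k])
        P=np.array(P)
        for _ in range(5):
            x,y,r=circ(P); e=abs(np.hypot(*(P-[x,y]).T)-r); 
            P=P[e<=max(2*np.median(e),.0005)]
        c=np.array([x,y])
    return x,y,r,len(P)
E
python3 - <<'E'
from h import *
np.set_printoptions(precision=4,suppress=True)
w=dict(np.load("w1.npz")); t=dict(np.load("top0.npz"))
sc=ray(w,[(118,177),(338,44),(393,158),(185,270)],.02); print(sc)
print("centre",sc.mean(0)); e=sc[1]-sc[0]+sc[2]-sc[3]; print("yaw",np.degrees(np.arctan2(-e[0],e[1])),np.linalg.norm(e)/2)
for n,uv,z,R,sg in (("L",(191,162),.03,.030,-1),("S",(288,110),.03,.022,-1),("LP",(318,166),.02,.0335,1),("SP",(225,219),.02,.0255,1)):
    X=ray(w,[uv],z)[0]; print(n,X[:2],"wrist",np.array(radial(w,X,R,z,sg)),"top",np.array(radial(t,X,R,z,sg)))
    print(w["range_z"][uv[1],uv[0]], (w["R"]@X+w["t"])[2])
E
```

```text
[[ 0.4781 -0.1262  0.02  ]
 [ 0.4561  0.2097  0.02  ]
 [ 0.6208  0.2213  0.02  ]
 [ 0.6434 -0.115   0.02  ]]
centre [0.5496 0.0475 0.02  ]
yaw 3.7955506862685215 0.33680374745858466
L [ 0.5042 -0.0224] wrist [ 0.5043 -0.0232  0.0293 67.    ] top [ 0.5038 -0.0264  0.0285 39.    ]
0.44003245 0.4395333765964599
S [0.5005 0.1197] wrist [ 0.5011  0.1191  0.0212 66.    ] top [ 0.5006  0.1162  0.02   51.    ]
0.41986254 0.41980342489488853
LP [0.586  0.1254] wrist [ 0.5878  0.1255  0.0338 57.    ] top [ 0.5868  0.1227  0.0354 20.    ]
0.45910618 0.45100149641523424
SP [ 0.5979 -0.0227] wrist [ 0.5978 -0.023   0.0258 60.    ] top [ 0.5968 -0.0264  0.0273 27.    ]
0.48311335 0.47364988158140753
```

Both views agree to within about 3 mm, and the plate yaw is about 3.8°. Next I'll straddle the large disc with the jaws lined up along the push direction.

Emit:
drive_tool --grip_force 3 --rows '[{"dp": [-0.012,-0.03,-0.02],"twist": [0,0,-1],"hand": 0.087},{"dp": [-0.024,-0.06,-0.04],"twist": [0,0,-2],"hand": 0.087},{"dp": [-0.031,-0.084,-0.06],"twist": [0,0,-3],"hand": 0.087},{"dp": [-0.031,-0.084,-0.09],"twist": [0,0,-3],"hand": 0.087},{"dp": [-0.031,-0.084,-0.12],"twist": [0,0,-3],"hand": 0.087},{"dp": [-0.031,-0.084,-0.15],"twist": [0,0,-3],"hand": 0.087},{"dp": [-0.031,-0.084,-0.175],"twist": [0,0,-3],"hand": 0.087},{"dp": [-0.031,-0.084,-0.195],"twist": [0,0,-3],"hand": 0.087},{"dp": [-0.031,-0.084,-0.21],"twist": [0,0,-3],"hand": 0.087},{"dp": [-0.031,-0.084,-0.21],"twist": [0,0,-3],"hand": 0.087},{"dp": [-0.031,-0.084,-0.21],"twist": [0,0,-3],"hand": 0.087}]'

```text
t: 2.73
eef_pos: [0.5033, -0.0223, 0.094]
eef_rot: [[-0.874, 0.486, -0.003], [0.486, 0.874, -0.002], [0.002, -0.003, -1.0]]
contact_force: [0.2, -0.2, 0.3]
gripper_width: 0.0868
```

```bash
python3 - <<'E'
from rig import telemetry, vision
from h import *
for n in ("wrist","top"):
    f=vision.grab_frame(n); np.savez(n+"2.npz",**f)
    im=f["img"][:,:,::-1]
    cv2.imwrite(f"pics/{n}2.png",im if n=="wrist" else cv2.resize(im[145:240,170:325],None,fx=5,fy=5))
E
```

```text
(no output)
```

View pics/wrist2.png

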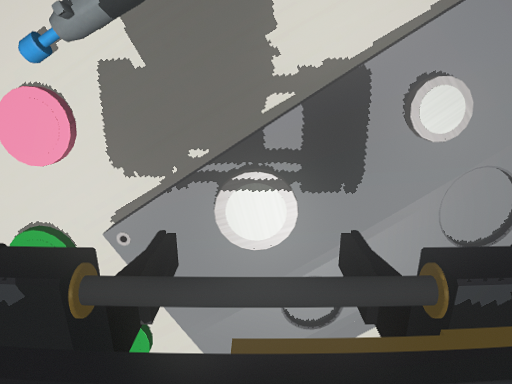

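The disc at (256,210) is centred between the fingertips at cols 165 and 350. I'll descend and close gently to centre it.

Emit:
drive_tool --grip_force 3 --rows '[{"dp": [0.0,-0.001,-0.015],"twist": [0,0,0],"hand": 0.087},{"dp": [0.0,-0.001,-0.03],"twist": [0,0,0],"hand": 0.087},{"dp": [0.0,-0.001,-0.04],"twist": [0,0,0],"hand": 0.087},{"dp": [0.0,-0.001,-0.0455],"twist": [0,0,0],"hand": 0.087},{"dp": [0.0,-0.001,-0.0455],"twist": [0,0,0],"hand": 0.08},{"dp": [0.0,-0.001,-0.0455],"twist": [0,0,0],"hand": 0.073},{"dp": [0.0,-0.001,-0.0455],"twist": [0,0,0],"hand": 0.068},{"dp": [0.0,-0.001,-0.0455],"twist": [0,0,0],"hand": 0.064},{"dp": [0.0,-0.001,-0.0455],"twist": [0,0,0],"hand": 0.062},{"dp": [0.0,-0.001,-0.0455],"twist": [0,0,0],"hand": 0.062},{"dp": [0.0,-0.001,-0.0455],"twist": [0,0,0],"hand": 0.062}]'

```text
t: 3.75
eef_pos: [0.5046, -0.0237, 0.05]
eef_rot: [[-0.874, 0.486, 0.0], [0.486, 0.874, -0.001], [-0.0, -0.001, -1.0]]
contact_force: [0.2, 0.6, 0.1]
gripper_width: 0.0625
```

```bash
python3 - <<'E'
from rig import vision
from h import *
for n in ("wrist","top"):
    f=vision.grab_frame(n); np.savez(n+"3.npz",**f); im=f["img"][:,:,::-1]
    a=im[100:300,120:390]; cv2.imwrite(f"pics/{n}3.png",cv2.resize(a,None,fx=2.5,fy=2.5) if n=="wrist" else cv2.resize(im[145:240,170:325],None,fx=5,fy=5))
E
```

```text
(no output)
```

View pics/wrist3.png

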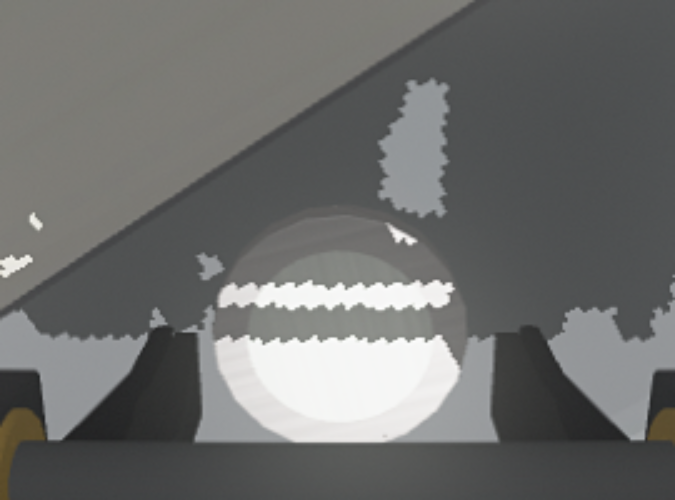

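```bash
python3 - <<'E'
from rig import telemetry
from h import *
np.set_printoptions(precision=4,suppress=True)
f=dict(np.load("wrist3.npz")); s=telemetry.read_state(); R=np.array(s["eef_rot"]); p=np.array(s["eef_pos"])
for q in ([0,0,.02],[-.0095,-.031,.025],[.0095,-.031,.025],[.0095,.031,.025],[-.0095,.031,.025],[.0095,.031,.015]):
    uv=proj(f,p+R@q)[0]; print(q,uv,(uv-[120,100])*2.5)
uv=np.array([[216,330],[340,206],[465,335],[340,447]])/2.5+[120,100]
P=ray(f,uv,.03); print(P); print("disc in tool",(np.array(circ(P[:,:2])[:2])-p[:2])@R[:2,:2], circ(P[:,:2]))
g=f; print(s["contact_force"])
t=dict(np.load("top3.npz")); print(radial(t,[.504,-.0255],.030,.03,-1))
E
```

```text
[0, 0, 0.02] [255.849  236.0392] [339.6224 340.098 ]
[-0.0095, -0.031, 0.025] [204.4265 246.9773] [211.0663 367.4433]
[0.0095, -0.031, 0.025] [202.8342 217.5005] [207.0854 293.7513]
[0.0095, 0.031, 0.025] [308.9247 217.5271] [472.3116 293.8177]
[-0.0095, 0.031, 0.025] [307.4355 247.0067] [468.5888 367.5166]
[0.0095, 0.031, 0.015] [311.5208 224.0308] [478.8019 310.0769]
[[ 0.4885 -0.0474  0.03  ]
 [ 0.4765 -0.008   0.03  ]
 [ 0.5175  0.0022  0.03  ]
 [ 0.5292 -0.0374  0.03  ]]
disc in tool [0.002  0.0002] (np.float64(0.5029066833112955), np.float64(-0.022545963738015345), np.float64(0.029447247362351606))
[0.2035 0.2251 0.5491]
(np.float64(0.5389133582603738), np.float64(0.0007024798439168034), np.float64(0.028090759146544218), 9)
```

View pics/top3.png

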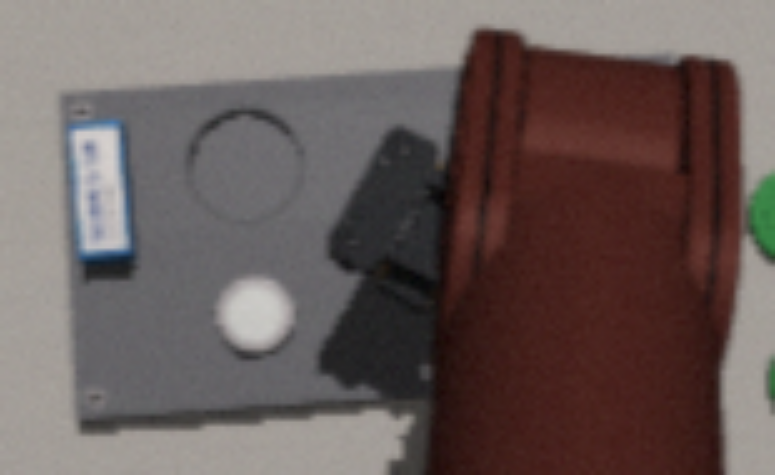

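The visible finger corners don't match the predicted pad rows. A gentle close will show whether the pads actually meet the disc: the width should stop at 60 mm.

Emit:
drive_tool --grip_force 3 --rows '[{"dp": [0,0,-0.001],"twist": [0,0,0],"hand": 0.059},{"dp": [0,0,-0.001],"twist": [0,0,0],"hand": 0.058},{"dp": [0,0,-0.001],"twist": [0,0,0],"hand": 0.057},{"dp": [0,0,-0.001],"twist": [0,0,0],"hand": 0.057}]'

```text
t: 4.18
eef_pos: [0.5045, -0.0237, 0.0489]
eef_rot: [[-0.874, 0.486, -0.0], [0.486, 0.874, -0.001], [-0.0, -0.001, -1.0]]
contact_force: [-0.8, -0.5, 0.7]
gripper_width: 0.0573
```

```bash
python3 - <<'E'
from rig import vision
from h import *
f=vision.grab_frame("wrist"); np.savez("wrist4.npz",**f)
d=f["range_z"]
for v in (240,250,260): print(v,(d[v,190:330:4]*1000).astype(int))
E
```

```text
240 [163 167 166 170 193 194 194 195 194 194 193 194 195 195 193 193 193 193
 195 194 194 194 193 195 192 195 194 194 193 194 205 171 167 167 163]
250 [157 157 159 169 207 196 196 195 196 196 197 196 196 194 196 195 197 195
 196 196 196 196 196 195 196 196 196 195 198 206 207 170 158 155 157]
260 [147 152 160 171 209 209 199 198 198 197 198 198 198 198 197 199 197 197
 197 197 198 197 197 198 198 197 198 208 208 209 208 171 160 151 147]
```

```bash
python3 - <<'E'
from rig import telemetry, manip
from h import *
np.set_printoptions(precision=4,suppress=True)
print(manip.tip_extent, [a for a in dir(manip) if a[0]!='_'])
f=dict(np.load("wrist4.npz")); s=telemetry.read_state(); R=np.array(s["eef_rot"]); p=np.array(s["eef_pos"])
print("optical axis",f["R"][2],"cam in tool",R.T@(-f["R"].T@f["t"]-p))
v,u=np.mgrid[200:300:1,100:412:1]; v=v.ravel();u=u.ravel(); z=f["range_z"][v,u]; k=z>0;v,u,z=v[k],u[k],z[k]
q=cv2.undistortPoints(np.float64(np.c_[u,v]).reshape(-1,1,2),f["intrinsics"],f["D"]).reshape(-1,2)
X=(np.c_[q,np.ones(len(q))]*z[:,None]-f["t"])@f["R"]; T=(X-p)@R
m=(z<.18)
for lo in np.arange(-.02,.04,.005):
    for sg in (-1,1):
        j=m&(T[:,2]>lo)&(T[:,2]<lo+.005)&(sg*T[:,1]>0)
        if j.sum(): print(round(lo,3),sg,j.sum(),"y",T[j,1].min(),T[j,1].max(),"x",T[j,0].min(),T[j,0].max())
d=abs(X[:,2]-.03)<.004; d&=abs(T[:,1])<.04
print("disc",T[d].min(0),T[d].max(0),T[d].mean(0))
a=f["img"][190:290,180:335,::-1]; cv2.imwrite("pics/w4.png",cv2.resize(a,None,fx=5,fy=5,interpolation=cv2.INTER_CUBIC))
E
```

```text
0.025 ['PlanningError', 'hand_in', 'tip_extent']
optical axis [ 0.2566 -0.1434 -0.9558] cam in tool [ 0.0805  0.0011 -0.1579]
-0.02 -1 159 y -0.03689445455422694 -0.027238454159993146 x -0.0035845216448511484 0.011254831220777202
-0.02 1 165 y 0.029540848655563605 0.03927943834121315 x -0.0051965011654299615 0.011086451524886604
-0.015 -1 152 y -0.03626271321538704 -0.02726477690904393 x -0.006446133655736686 0.011194412273309412
-0.015 1 157 y 0.029567816000185335 0.03878712006833759 x -0.0064055536188843305 0.011192813092465264
-0.01 -1 154 y -0.03637449180062676 -0.027226729144833234 x -0.009993745595402465 0.011046511180158024
-0.01 1 148 y 0.029471871170048167 0.03891331060039648 x -0.010516840980655166 0.010930696036205436
-0.005 -1 138 y -0.03649612061626361 -0.027217665263108676 x -0.009977080541871469 0.011115781725663416
-0.005 1 147 y 0.029504505723335656 0.03854401341533263 x -0.010763359703598676 0.011275785417829417
0.0 -1 105 y -0.036320058406281185 -0.027186336112688225 x -0.009732248477070776 0.011131013469633197
0.0 1 96 y 0.029552990879446746 0.038399241904967144 x -0.009464103822532204 0.011145336003119993
0.005 -1 1 y -0.034769018996207754 -0.034769018996207754 x 0.01014383063450329 0.01014383063450329
0.005 1 1 y 0.03651898000257384 0.03651898000257384 x 0.010220071312914638 0.010220071312914638
disc [-0.027  -0.0296  0.0178] [0.0225 0.0291 0.0226] [-0.0003 -0.0001  0.02  ]
```

View pics/w4.png

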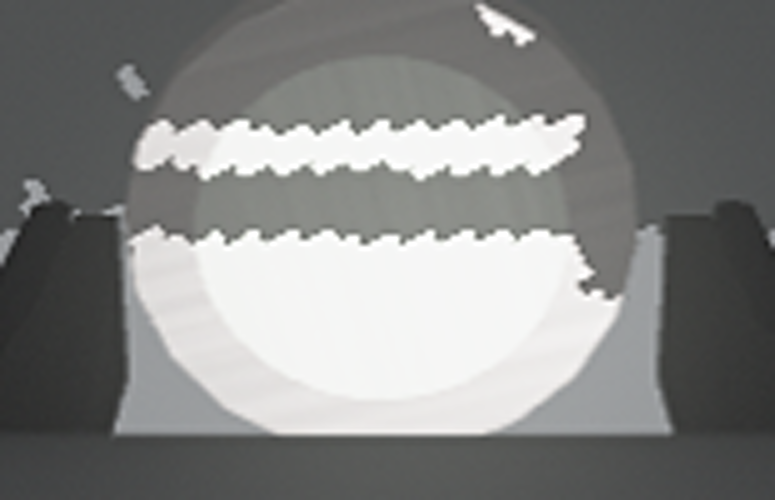

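This picture and the depth disagree with `manip.tip_extent`. The fingers end only about 5 mm ahead of the TCP, not 25 mm, so they're still about 14 mm above the disc and nothing has been touched. I'll use the measured tip, open the jaws, and go down in two stages while watching the force.

Emit:
drive_tool --grip_force 3 --rows '[{"dp": [0,0,0],"twist": [0,0,0],"hand": 0.075},{"dp": [0,0,0],"twist": [0,0,0],"hand": 0.075},{"dp": [0,0,0],"twist": [0,0,0],"hand": 0.075},{"dp": [0,0,0],"twist": [0,0,0],"hand": 0.075},{"dp": [0,0,-0.006],"twist": [0,0,0],"hand": 0.075},{"dp": [0,0,-0.012],"twist": [0,0,0],"hand": 0.075},{"dp": [0,0,-0.016],"twist": [0,0,0],"hand": 0.075},{"dp": [0,0,-0.0185],"twist": [0,0,0],"hand": 0.075},{"dp": [0,0,-0.0185],"twist": [0,0,0],"hand": 0.075},{"dp": [0,0,-0.0185],"twist": [0,0,0],"hand": 0.075}]'

```text
t: 5.07
eef_pos: [0.5043, -0.0238, 0.0301]
eef_rot: [[-0.874, 0.486, -0.001], [0.486, 0.874, -0.001], [0.0, -0.001, -1.0]]
contact_force: [0.1, 0.3, -0.2]
gripper_width: 0.0747
```

```bash
cat >> h.py <<'E'
def tips(f,s):
    R=np.array(s["eef_rot"]); p=np.array(s["eef_pos"])
    v,u=np.mgrid[200:300,100:412]; v=v.ravel();u=u.ravel(); z=f["range_z"][v,u]
    q=cv2.undistortPoints(np.float64(np.c_[u,v]).reshape(-1,1,2),f["intrinsics"],f["D"]).reshape(-1,2)
    X=(np.c_[q,np.ones(len(q))]*z[:,None]-f["t"])@f["R"]; T=(X-p)@R
    m=(z>0)&(abs(T[:,0])<.012)&(abs(T[:,1])>.02)&(abs(T[:,1])<.05)
    return X,T,m
E
python3 - <<'E'
from rig import telemetry,vision
from h import *
f=vision.grab_frame("wrist"); s=telemetry.read_state(); print(s["contact_force"],s["gripper_width"],s["eef_pos"])
X,T,m=tips(f,s)
print(np.histogram(X[m&(X[:,2]<.06),2],bins=np.arange(.01,.06,.0025)))
cv2.imwrite("pics/w5.png",cv2.resize(f["img"][170:300,150:365,::-1],None,fx=3.5,fy=3.5))
E
```

```text
[-0.08532981  0.28468468  0.39942923] 0.07524964579558838 [ 0.50450694 -0.02379755  0.03032289]
(array([   0,    0,   25, 1559,   22,    4,  110, 1465,  155,  168,  168,
        166,  181,  170,  168,  188,  224,  195,  148]), array([0.01  , 0.0125, 0.015 , 0.0175, 0.02  , 0.0225, 0.025 , 0.0275,
       0.03  , 0.0325, 0.035 , 0.0375, 0.04  , 0.0425, 0.045 , 0.0475,
       0.05  , 0.0525, 0.055 , 0.0575]))
```

View pics/w5.png

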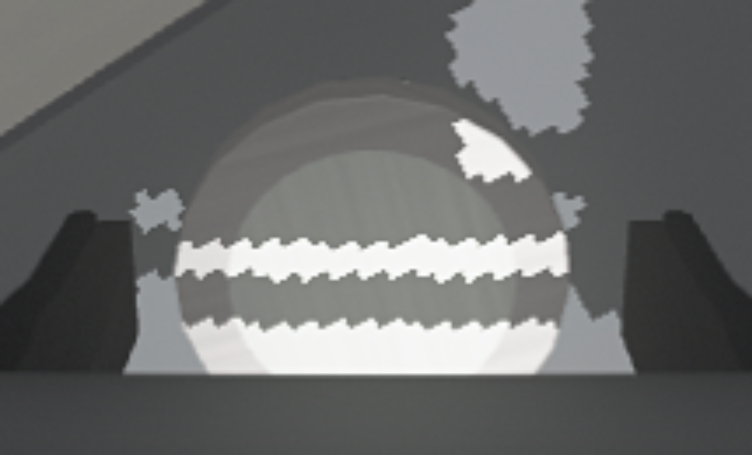

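The fingers now straddle the disc, with their lower ends at z ≈ 0.025 and no contact force. I'll close gently.

Emit:
drive_tool --grip_force 3 --rows '[{"dp": [0,0,0],"twist": [0,0,0],"hand": 0.068},{"dp": [0,0,0],"twist": [0,0,0],"hand": 0.064},{"dp": [0,0,0],"twist": [0,0,0],"hand": 0.062},{"dp": [0,0,0],"twist": [0,0,0],"hand": 0.06},{"dp": [0,0,0],"twist": [0,0,0],"hand": 0.059},{"dp": [0,0,0],"twist": [0,0,0],"hand": 0.058},{"dp": [0,0,0],"twist": [0,0,0],"hand": 0.058}]'

```text
t: 5.7
eef_pos: [0.5044, -0.024, 0.0304]
eef_rot: [[-0.874, 0.487, -0.0], [0.487, 0.874, -0.001], [-0.0, -0.001, -1.0]]
contact_force: [-1.7, -2.3, 2.1]
gripper_width: 0.06
```

The jaws stopped at exactly 60.0 mm, so the pads are on the diameter and the disc centre is at the TCP. I'll open slightly and push towards the large pocket, stopping about 14 mm short to check.

Emit:
drive_tool --grip_force 3 --rows '[{"dp": [0,0,0],"twist": [0,0,0],"hand": 0.0615},{"dp": [0.002,0.0035,0],"twist": [0,0,0],"hand": 0.0615},{"dp": [0.005,0.0089,0],"twist": [0,0,0],"hand": 0.0615},{"dp": [0.009,0.016,0],"twist": [0,0,0],"hand": 0.0615},{"dp": [0.014,0.0249,0],"twist": [0,0,0],"hand": 0.0615},{"dp": [0.019,0.0337,0],"twist": [0,0,0],"hand": 0.0615},{"dp": [0.024,0.0426,0],"twist": [0,0,0],"hand": 0.0615},{"dp": [0.029,0.0515,0],"twist": [0,0,0],"hand": 0.0615},{"dp": [0.034,0.0604,0],"twist": [0,0,0],"hand": 0.0615},{"dp": [0.039,0.0692,0],"twist": [0,0,0],"hand": 0.0615},{"dp": [0.044,0.0781,0],"twist": [0,0,0],"hand": 0.0615},{"dp": [0.049,0.087,0],"twist": [0,0,0],"hand": 0.0615},{"dp": [0.054,0.0959,0],"twist": [0,0,0],"hand": 0.0615},{"dp": [0.059,0.1047,0],"twist": [0,0,0],"hand": 0.0615},{"dp": [0.064,0.1136,0],"twist": [0,0,0],"hand": 0.0615},{"dp": [0.069,0.1225,0],"twist": [0,0,0],"hand": 0.0615},{"dp": [0.073,0.1296,0],"twist": [0,0,0],"hand": 0.0615},{"dp": [0.0755,0.134,0],"twist": [0,0,0],"hand": 0.0615},{"dp": [0.077,0.1367,0],"twist": [0,0,0],"hand": 0.0615},{"dp": [0.077,0.1367,0],"twist": [0,0,0],"hand": 0.0615}]'

```text
t: 7.37
eef_pos: [0.5817, 0.1134, 0.0303]
eef_rot: [[-0.874, 0.486, -0.0], [0.486, 0.874, -0.001], [-0.0, -0.001, -1.0]]
contact_force: [0.3, -0.2, -0.0]
gripper_width: 0.061
```

```bash
python3 - <<'E'
from rig import telemetry,vision
from h import *
f=vision.grab_frame("wrist"); s=telemetry.read_state(); print(s["contact_force"],s["gripper_width"],s["eef_pos"])
np.savez("w6.npz",**f)
a=f["img"][130:290,140:380,::-1]; cv2.imwrite("pics/w6.png",cv2.resize(a,None,fx=3.3,fy=3.3))
p=s["eef_pos"]
print(radial(f,p,.030,.03,-1),radial(f,[.5888,.1257],.0335,.02,1))
print(radial(f,p,.030,.03,1))
E
```

```text
[-0.72731798 -0.65997373 -0.75785764] 0.06137277265167101 [0.58152308 0.11289444 0.03030745]
(np.float64(0.5889776312288002), np.float64(0.11057947555942102), np.float64(0.030165116308284622), 23) (np.float64(0.5976604524656401), np.float64(0.12645601310785484), np.float64(0.03631764682678387), 38)
(np.float64(0.5880312370357474), np.float64(0.11530562115702844), np.float64(0.03088339129653607), 24)
```

View pics/w6.png

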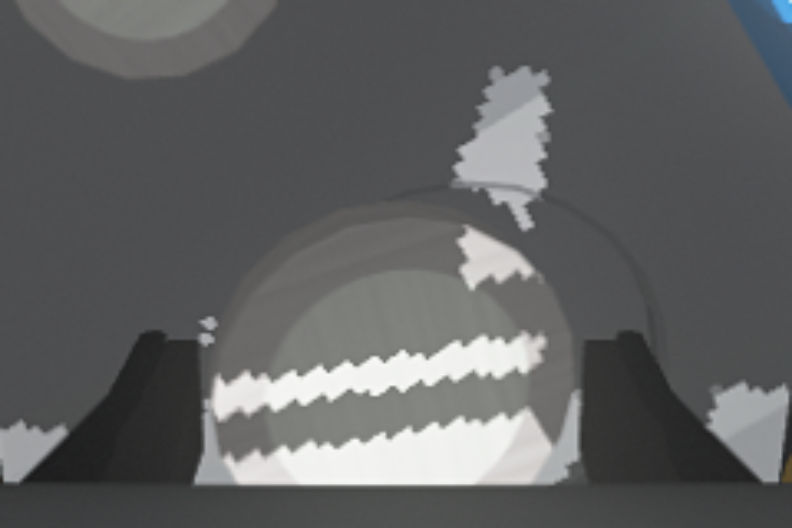

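```bash
python3 - <<'E'
from rig import telemetry
from h import *
from scipy.optimize import least_squares
f=dict(np.load("w6.npz")); s=telemetry.read_state(); R=np.array(s["eef_rot"])[:2,:2]; p=np.array(s["eef_pos"])[:2]
def fit(pts,z,r):
    P=ray(f,np.array(pts)/3.3+[140,130],z)[:,:2]
    o=least_squares(lambda c:np.hypot(*(P-c).T)-r,p); return o.x,o.fun*1000
for n,pts,z,r in (("pocket",[(400,192),(485,183),(560,203),(610,245),(645,300),(657,350)],.02,.034),
 ("disc low rim",[(395,201),(300,235),(250,285),(470,210)],.02,.030),
 ("disc top rim",[(215,400),(235,330),(300,255),(400,219),(540,280),(574,380)],.03,.030)):
    c,e=fit(pts,z,r); print(n,c.round(4),e.round(1),"tool xy",((c-p)@R).round(4))
E
```

```text
pocket [0.5881 0.1237] [-0.4  0.   0.5 -0.1 -0.2 -0.1] tool xy [-0.0005  0.0127]
disc low rim [0.5835 0.1172] [ 0.  -0.2  0.1  0.1] tool xy [0.0004 0.0048]
disc top rim [0.5837 0.1155] [-0.7 -1.3 -0.4  1.2  0.2 -2.2] tool xy [-0.0007  0.0033]
```

The disc and pocket line up to within about 1 mm sideways. I'll push the last part slowly.

Emit:
drive_tool --grip_force 3 --rows '[{"dp": [0.002,0.0035,0],"twist": [0,0,0],"hand": 0.0615},{"dp": [0.0035,0.0062,0],"twist": [0,0,0],"hand": 0.0615},{"dp": [0.0045,0.008,0],"twist": [0,0,0],"hand": 0.0615},{"dp": [0.005,0.0088,0],"twist": [0,0,0],"hand": 0.0615},{"dp": [0.0055,0.0097,0],"twist": [0,0,0],"hand": 0.0615},{"dp": [0.006,0.0106,0],"twist": [0,0,0],"hand": 0.0615},{"dp": [0.0065,0.0115,0],"twist": [0,0,0],"hand": 0.0615},{"dp": [0.007,0.0124,0],"twist": [0,0,0],"hand": 0.0615},{"dp": [0.0075,0.0133,0],"twist": [0,0,0],"hand": 0.0615},{"dp": [0.0075,0.0133,0],"twist": [0,0,0],"hand": 0.0615},{"dp": [0.0075,0.0133,0],"twist": [0,0,0],"hand": 0.0615}]'

```text
t: 8.33
eef_pos: [0.5891, 0.1263, 0.0303]
eef_rot: [[-0.874, 0.486, -0.0], [0.486, 0.874, -0.001], [-0.0, -0.001, -1.0]]
contact_force: [0.1, 0.9, -0.1]
gripper_width: 0.0618
```

```bash
cat > lvl.py <<'E'
from rig import telemetry,vision
from h import *
import sys
f=vision.grab_frame("wrist"); s=telemetry.read_state(); print(s["t"],s["contact_force"].round(2),s["gripper_width"],s["eef_pos"].round(4))
np.savez(sys.argv[1],**f)
X,T,m=tips(f,s); m=(f["range_z"][200:300,100:412].ravel()>0)&(X[:,2]<.045)
R=np.array(s["eef_rot"])
for x in (-.005,0,.005,.01,.015,.02,.025):
    print(x,[round(1000*np.median(X[k,2]),1) if (k:=m&(abs(T[:,0]-x)<.0025)&(abs(T[:,1]-y)<.003)).sum()>3 else None for y in np.arange(-.05,.051,.01)])
E
python3 lvl.py w7.npz
```

```text
8.3833 [-0.7   0.79 -0.73] 0.061298980052692034 [0.589  0.1262 0.0303]
-0.005 [np.float64(18.8), None, np.float64(28.8), np.float64(21.1), np.float64(21.1), np.float64(20.9), np.float64(20.9), np.float64(21.0), np.float64(18.5), None, np.float64(18.8)]
0 [np.float64(18.8), None, np.float64(28.8), np.float64(21.0), np.float64(20.9), np.float64(21.0), np.float64(20.9), np.float64(20.8), np.float64(18.3), None, np.float64(18.9)]
0.005 [np.float64(18.8), np.float64(18.7), np.float64(27.1), np.float64(21.0), np.float64(20.9), np.float64(20.9), np.float64(21.0), np.float64(20.9), np.float64(18.4), np.float64(18.7), np.float64(18.8)]
0.01 [np.float64(18.8), np.float64(19.2), np.float64(29.9), np.float64(20.8), np.float64(20.9), np.float64(20.8), np.float64(20.8), np.float64(20.7), np.float64(19.0), np.float64(29.6), np.float64(18.7)]
0.015 [np.float64(18.7), np.float64(18.8), np.float64(18.6), np.float64(20.8), np.float64(21.0), np.float64(20.8), np.float64(21.1), np.float64(20.7), np.float64(18.5), np.float64(18.7), np.float64(18.7)]
0.02 [np.float64(18.7), np.float64(18.7), np.float64(18.7), np.float64(20.6), np.float64(20.8), np.float64(21.0), np.float64(20.8), np.float64(17.5), np.float64(18.7), np.float64(18.7), np.float64(18.7)]
0.025 [np.float64(18.9), np.float64(18.8), np.float64(18.6), np.float64(20.4), np.float64(20.6), np.float64(20.6), np.float64(20.7), np.float64(18.4), np.float64(18.9), np.float64(18.6), np.float64(18.8)]
```

The large disc is in its pocket: its top is flat and 2.1 mm above the plate all over. Next I'll rise, turn and go above the small disc.

Emit:
drive_tool --rows '[{"dp": [0,0,0],"twist": [0,0,0],"hand": 0.064},{"dp": [0,0,0.015],"twist": [0,0,0],"hand": 0.066},{"dp": [0,0,0.045],"twist": [0,0,4],"hand": 0.066},{"dp": [-0.01,0,0.07],"twist": [0,0,10],"hand": 0.066},{"dp": [-0.03,-0.002,0.08],"twist": [0,0,16],"hand": 0.066},{"dp": [-0.05,-0.004,0.08],"twist": [0,0,22],"hand": 0.066},{"dp": [-0.07,-0.006,0.08],"twist": [0,0,28],"hand": 0.066},{"dp": [-0.088,-0.007,0.08],"twist": [0,0,34],"hand": 0.066},{"dp": [-0.088,-0.007,0.08],"twist": [0,0,40],"hand": 0.066},{"dp": [-0.088,-0.007,0.08],"twist": [0,0,46],"hand": 0.066},{"dp": [-0.088,-0.007,0.08],"twist": [0,0,52],"hand": 0.066},{"dp": [-0.088,-0.007,0.08],"twist": [0,0,57],"hand": 0.066},{"dp": [-0.088,-0.007,0.08],"twist": [0,0,61],"hand": 0.066},{"dp": [-0.088,-0.007,0.08],"twist": [0,0,63.5],"hand": 0.066},{"dp": [-0.088,-0.007,0.08],"twist": [0,0,63.5],"hand": 0.066},{"dp": [-0.088,-0.007,0.08],"twist": [0,0,63.5],"hand": 0.066}]'

```text
t: 9.72
eef_pos: [0.5011, 0.1191, 0.1104]
eef_rot: [[-0.826, -0.563, 0.001], [-0.563, 0.826, -0.001], [-0.0, -0.001, -1.0]]
contact_force: [0.5, -0.4, -0.3]
gripper_width: 0.0662
```

```bash
python3 - <<'E'
from rig import telemetry,vision
from h import *
np.set_printoptions(precision=4,suppress=True)
f=vision.grab_frame("wrist"); s=telemetry.read_state(); print(s["eef_pos"],s["eef_rot"],s["gripper_width"])
np.savez("w8.npz",**f); cv2.imwrite("pics/w8.png",f["img"][:,:,::-1])
p=s["eef_pos"][:2]; R=s["eef_rot"][:2,:2]
v,u=np.mgrid[0:384,0:512]; v=v.ravel();u=u.ravel(); z=f["range_z"].ravel()
q=cv2.undistortPoints(np.float64(np.c_[u,v]).reshape(-1,1,2),f["intrinsics"],f["D"]).reshape(-1,2)
X=(np.c_[q,np.ones(len(q))]*z[:,None]-f["t"])@f["R"]
m=((z>0)&(abs(X[:,2]-.029)<.0025)&(np.hypot(*(X[:,:2]-[.501,.119]).T)<.04)).reshape(384,512)
for c in blobs(m,100):
    P=ray(f,c,.03)[:,:2]; k=cv2.minEnclosingCircle(np.float32(P)); print("small disc",k,cv2.boundingRect(c),"tool",(np.array(k[0])-p)@R, circ(P))
E
```

```text
[0.5011 0.1191 0.1104] [[-0.8263 -0.5633  0.0008]
 [-0.5633  0.8263 -0.0007]
 [-0.0003 -0.001  -1.    ]] 0.06631649914996239
small disc ((0.5001357793807983, 0.11895138025283813), 0.021873820573091507) (230, 173, 58, 55) tool [0.0008 0.0004] (np.float64(0.5002308678448327), np.float64(0.11890250192196171), np.float64(0.021266503110440687))
```

View pics/w8.png

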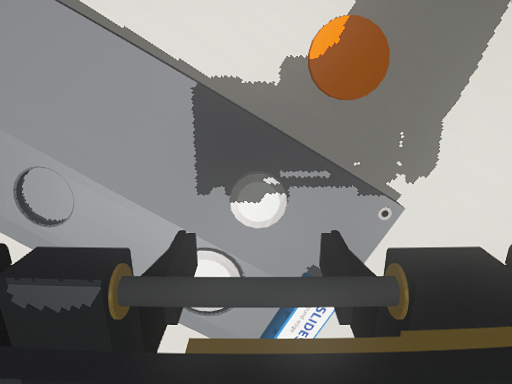

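The small disc at (258,200) is centred within 1 mm of the TCP. The large disc sits in its pocket at about (210,278). I'll descend and centre by closing gently.

Emit:
drive_tool --grip_force 3 --rows '[{"dp": [-0.0005,0,-0.025],"twist": [0,0,0],"hand": 0.066},{"dp": [-0.0005,0,-0.05],"twist": [0,0,0],"hand": 0.066},{"dp": [-0.0005,0,-0.065],"twist": [0,0,0],"hand": 0.066},{"dp": [-0.0005,0,-0.075],"twist": [0,0,0],"hand": 0.066},{"dp": [-0.0005,0,-0.08],"twist": [0,0,0],"hand": 0.066},{"dp": [-0.0005,0,-0.08],"twist": [0,0,0],"hand": 0.058},{"dp": [-0.0005,0,-0.08],"twist": [0,0,0],"hand": 0.052},{"dp": [-0.0005,0,-0.08],"twist": [0,0,0],"hand": 0.048},{"dp": [-0.0005,0,-0.08],"twist": [0,0,0],"hand": 0.046},{"dp": [-0.0005,0,-0.08],"twist": [0,0,0],"hand": 0.044},{"dp": [-0.0005,0,-0.08],"twist": [0,0,0],"hand": 0.042},{"dp": [-0.0005,0,-0.08],"twist": [0,0,0],"hand": 0.042}]'

```text
t: 10.77
eef_pos: [0.5009, 0.1192, 0.0308]
eef_rot: [[-0.826, -0.563, 0.002], [-0.563, 0.826, -0.0], [-0.001, -0.001, -1.0]]
contact_force: [-0.7, -0.3, 1.5]
gripper_width: 0.0436
```

```bash
python3 - <<'E'
from h import *
from scipy.optimize import least_squares
f=dict(np.load("w8.npz"))
P=ray(f,[(13.5,195),(74,203),(38,166.5),(18,178),(66,184)],.02)[:,:2]
o=least_squares(lambda c:np.hypot(*(P-c).T)-.026,[.598,-.023]); print(o.x,o.fun*1000)
g=dict(np.load("w1.npz"))
print(radial(f,o.x,.0255,.02,1), radial(f,o.x,.026,.02,-1))
E
```

```text
[ 0.59964368 -0.02261149] [-0.60537513 -0.25189479  0.98163846 -0.62431471 -0.95628003]
(np.float64(0.5976077239285499), np.float64(-0.023298111450123282), np.float64(0.0258196420938808), 51) (np.float64(0.5885916416065605), np.float64(-0.020401940720221945), np.float64(0.025380659252063474), 21)
```

Emit:
drive_tool --grip_force 3 --rows '[{"dp": [0,0,-0.0003],"twist": [0,0,0],"hand": 0.0455},{"dp": [0.002,-0.0029,-0.0003],"twist": [0,0,0],"hand": 0.0455},{"dp": [0.005,-0.0073,-0.0003],"twist": [0,0,0],"hand": 0.0455},{"dp": [0.01,-0.0146,-0.0003],"twist": [0,0,0],"hand": 0.0455},{"dp": [0.016,-0.0234,-0.0003],"twist": [0,0,0],"hand": 0.0455},{"dp": [0.022,-0.0321,-0.0003],"twist": [0,0,0],"hand": 0.0455},{"dp": [0.028,-0.0409,-0.0003],"twist": [0,0,0],"hand": 0.0455},{"dp": [0.034,-0.0497,-0.0003],"twist": [0,0,0],"hand": 0.0455},{"dp": [0.04,-0.0584,-0.0003],"twist": [0,0,0],"hand": 0.0455},{"dp": [0.046,-0.0672,-0.0003],"twist": [0,0,0],"hand": 0.0455},{"dp": [0.052,-0.076,-0.0003],"twist": [0,0,0],"hand": 0.0455},{"dp": [0.058,-0.0847,-0.0003],"twist": [0,0,0],"hand": 0.0455},{"dp": [0.064,-0.0935,-0.0003],"twist": [0,0,0],"hand": 0.0455},{"dp": [0.07,-0.1022,-0.0003],"twist": [0,0,0],"hand": 0.0455},{"dp": [0.076,-0.111,-0.0003],"twist": [0,0,0],"hand": 0.0455},{"dp": [0.081,-0.1183,-0.0003],"twist": [0,0,0],"hand": 0.0455},{"dp": [0.085,-0.1242,-0.0003],"twist": [0,0,0],"hand": 0.0455},{"dp": [0.088,-0.1285,-0.0003],"twist": [0,0,0],"hand": 0.0455},{"dp": [0.09,-0.1315,-0.0003],"twist": [0,0,0],"hand": 0.0455},{"dp": [0.09,-0.1315,-0.0003],"twist": [0,0,0],"hand": 0.0455}]'

```text
t: 12.43
eef_pos: [0.5912, -0.0132, 0.0305]
eef_rot: [[-0.827, -0.563, 0.002], [-0.563, 0.827, -0.001], [-0.001, -0.002, -1.0]]
contact_force: [0.3, -0.5, 0.3]
gripper_width: 0.0455
```

```bash
python3 lvl.py w9.npz; python3 -c "
import numpy as np,cv2
f=np.load('w9.npz'); cv2.imwrite('pics/w9.png',cv2.resize(f['img'][130:290,140:380,::-1],None,fx=3.3,fy=3.3))"
```

```text
12.4833 [-1.08  0.07  0.57] 0.0458228700695447 [ 0.591  -0.0126  0.0304]
-0.005 [np.float64(18.9), np.float64(18.7), None, np.float64(27.7), np.float64(28.4), np.float64(28.9), np.float64(29.4), np.float64(30.0), None, np.float64(18.6), np.float64(18.6)]
0 [np.float64(18.7), np.float64(18.1), np.float64(10.8), np.float64(27.6), np.float64(28.4), np.float64(28.9), np.float64(29.4), np.float64(29.9), None, np.float64(18.7), np.float64(18.7)]
0.005 [np.float64(18.8), np.float64(18.4), np.float64(10.9), np.float64(27.5), np.float64(28.2), np.float64(28.8), np.float64(29.3), np.float64(29.6), np.float64(18.6), np.float64(18.7), np.float64(18.8)]
0.01 [np.float64(18.7), np.float64(18.8), np.float64(31.6), np.float64(11.8), np.float64(28.1), np.float64(28.8), np.float64(29.3), np.float64(26.5), np.float64(30.2), np.float64(18.7), np.float64(18.7)]
0.015 [np.float64(18.9), np.float64(18.7), np.float64(11.0), np.float64(10.6), np.float64(27.9), np.float64(28.8), np.float64(29.2), np.float64(18.7), np.float64(18.7), np.float64(18.7), np.float64(18.7)]
0.02 [np.float64(18.8), np.float64(18.7), np.float64(18.5), np.float64(10.9), np.float64(21.0), np.float64(27.9), np.float64(21.8), np.float64(18.7), np.float64(18.5), np.float64(18.8), np.float64(18.7)]
0.025 [np.float64(18.8), np.float64(18.8), np.float64(18.8), np.float64(17.8), None, np.float64(18.8), np.float64(18.7), np.float64(19.0), np.float64(18.7), np.float64(19.0), np.float64(18.8)]
```

View pics/w9.png

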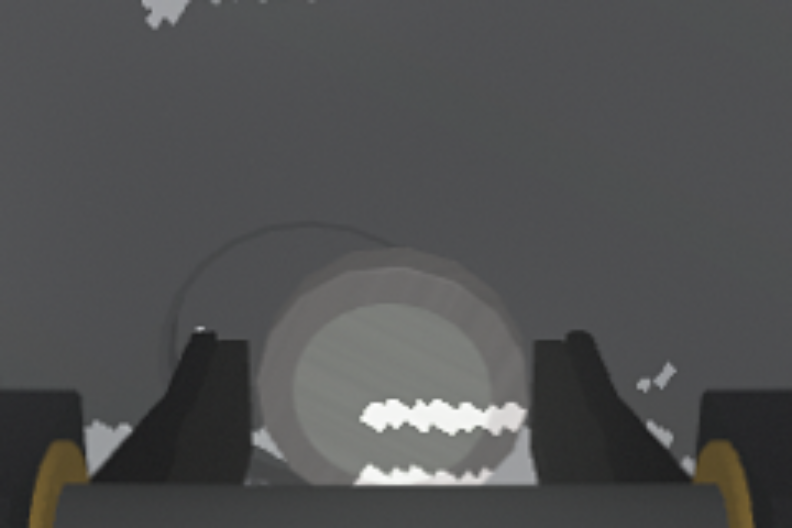

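The disc sits at the pocket's edge, tilted about 3°, which is expected. The pocket rim shows at upper left, around (163–390, 221–375) in the crop. I'll check the sideways alignment.

```bash
python3 - <<'E'
from rig import telemetry
from h import *
from scipy.optimize import least_squares
f=dict(np.load("w9.npz")); s=telemetry.read_state(); R=np.array(s["eef_rot"])[:2,:2]; p=np.array(s["eef_pos"])[:2]
for n,pts,z,r in (("pocket",[(305,221),(240,236),(195,275),(172,320),(165,360),(350,227),(385,242)],.02,.026),
 ("disc low",[(400,247),(345,257),(460,263),(495,290)],.02,.022),
 ("disc top",[(258,385),(275,330),(330,282),(395,266),(455,281),(527,385)],.03,.022)):
    P=ray(f,np.array(pts)/3.3+[140,130],z)[:,:2]
    o=least_squares(lambda c:np.hypot(*(P-c).T)-r,p); print(n,o.x.round(4),(o.fun*1000).round(1),"tool",((o.x-p)@R).round(4))
E
```

```text
pocket [ 0.5981 -0.0227] [ 0.3  0.6  0.1 -0.4 -0.4 -0.1 -0.7] tool [-0.0002 -0.0123]
disc low [ 0.5911 -0.012 ] [ 0.1 -0.1  0.  -0.1] tool [-0.0004  0.0004]
disc top [ 0.5911 -0.0124] [-0.6 -0.2 -0.   0.3  0.  -0.8] tool [-0.0002  0.0002]
```

The sideways error is under 0.5 mm, with about 12.5 mm left to push.

Emit:
drive_tool --grip_force 3 --rows '[{"dp": [0.002,-0.0029,0],"twist": [0,0,0],"hand": 0.0455},{"dp": [0.0035,-0.0051,0],"twist": [0,0,0],"hand": 0.0455},{"dp": [0.0045,-0.0066,0],"twist": [0,0,0],"hand": 0.0455},{"dp": [0.0053,-0.0078,0],"twist": [0,0,0],"hand": 0.0455},{"dp": [0.0059,-0.0087,0],"twist": [0,0,0],"hand": 0.0455},{"dp": [0.0065,-0.0095,0],"twist": [0,0,0],"hand": 0.0455},{"dp": [0.007,-0.0103,0],"twist": [0,0,0],"hand": 0.0455},{"dp": [0.0075,-0.011,0],"twist": [0,0,0],"hand": 0.0455},{"dp": [0.008,-0.0117,0],"twist": [0,0,0],"hand": 0.0455},{"dp": [0.008,-0.0117,0],"twist": [0,0,0],"hand": 0.0455},{"dp": [0.008,-0.0117,0],"twist": [0,0,0],"hand": 0.0455}]'

```text
t: 13.4
eef_pos: [0.5991, -0.0244, 0.0305]
eef_rot: [[-0.827, -0.563, 0.002], [-0.563, 0.827, -0.001], [-0.001, -0.002, -1.0]]
contact_force: [0.2, 0.7, 0.3]
gripper_width: 0.0459
```

```bash
python3 lvl.py w10.npz | sed 's/np.float64//g'
```

```text
13.45 [ 0.58  0.7  -1.15] 0.0456628317310609 [ 0.599  -0.0244  0.0305]
-0.005 [(18.7), (18.7), None, (20.6), (21.0), (20.8), (20.9), (21.2), None, (18.8), (18.8)]
0 [(18.7), (18.8), None, (21.0), (20.9), (21.0), (20.9), (21.2), None, (18.7), (18.8)]
0.005 [(18.7), (18.8), (19.0), (20.0), (20.9), (21.0), (21.0), (21.3), (19.0), (18.8), (18.6)]
0.01 [(18.8), (18.7), (30.5), (16.6), (20.7), (20.9), (21.0), (20.5), (30.8), (18.7), (18.8)]
0.015 [(18.7), (18.7), (18.9), (18.1), (20.5), (20.8), (20.8), (18.5), (18.8), (18.8), (18.7)]
0.02 [(18.7), (18.6), (18.8), (18.8), (13.8), (20.0), (19.6), (18.6), (18.7), (18.7), (18.8)]
0.025 [(18.6), (18.8), (18.8), (18.8), (18.3), None, (18.3), (19.0), (18.7), (18.5), (18.7)]
```

The small disc has dropped flat too, with its top 2.2 mm above the plate. I'll open, rise straight up and retreat for a last check.

Emit:
drive_tool --rows '[{"dp": [0,0,0.001],"twist": [0,0,0],"hand": 0.048},{"dp": [0,0,0.01],"twist": [0,0,0],"hand": 0.05},{"dp": [0,0,0.035],"twist": [0,0,0],"hand": 0.05},{"dp": [0,0,0.07],"twist": [0,0,0],"hand": 0.05},{"dp": [-0.01,0.02,0.105],"twist": [0,0,0],"hand": 0.05},{"dp": [-0.03,0.04,0.14],"twist": [0,0,-4],"hand": 0.05},{"dp": [-0.05,0.06,0.175],"twist": [0,0,-10],"hand": 0.05},{"dp": [-0.06,0.08,0.21],"twist": [0,0,-16],"hand": 0.05},{"dp": [-0.063,0.083,0.24],"twist": [0,0,-22],"hand": 0.05},{"dp": [-0.063,0.083,0.265],"twist": [0,0,-28],"hand": 0.05},{"dp": [-0.063,0.083,0.27],"twist": [0,0,-34],"hand": 0.05},{"dp": [-0.063,0.083,0.27],"twist": [0,0,-40],"hand": 0.05},{"dp": [-0.063,0.083,0.27],"twist": [0,0,-46],"hand": 0.05},{"dp": [-0.063,0.083,0.27],"twist": [0,0,-52],"hand": 0.05},{"dp": [-0.063,0.083,0.27],"twist": [0,0,-57],"hand": 0.05},{"dp": [-0.063,0.083,0.27],"twist": [0,0,-60],"hand": 0.05},{"dp": [-0.063,0.083,0.27],"twist": [0,0,-60],"hand": 0.05},{"dp": [-0.063,0.083,0.27],"twist": [0,0,-60],"hand": 0.05}]'

```text
t: 14.95
eef_pos: [0.536, 0.0585, 0.301]
eef_rot: [[-0.901, 0.433, 0.001], [0.433, 0.901, -0.002], [-0.001, -0.001, -1.0]]
contact_force: [0.3, 0.1, -0.0]
gripper_width: 0.05
```

```bash
python3 - <<'E'
from rig import telemetry,vision
from h import *
np.set_printoptions(precision=4,suppress=True)
f=vision.grab_frame("wrist"); s=telemetry.read_state(); print(s["t"],s["eef_pos"],s["contact_force"])
np.savez("w11.npz",**f); cv2.imwrite("pics/w11.png",f["img"][:,:,::-1])
v,u=np.mgrid[0:384,0:512]; v=v.ravel();u=u.ravel(); z=f["range_z"].ravel()
q=cv2.undistortPoints(np.float64(np.c_[u,v]).reshape(-1,1,2),f["intrinsics"],f["D"]).reshape(-1,2)
X=(np.c_[q,np.ones(len(q))]*z[:,None]-f["t"])@f["R"]
for n,c,r in (("L",[.5888,.1255],.025),("S",[.5987,-.0238],.018),("plate",[.545,.05],.02)):
    P=X[(z>0)&(np.hypot(*(X[:,:2]-c).T)<r)]; A=np.c_[P[:,:2]-c,np.ones(len(P))]; k=np.linalg.lstsq(A,P[:,2],rcond=None)[0]
    print(n,len(P),"height",k[2],"slope",k[:2])
print("L rim",radial(f,[.5888,.1255],.030,.022,-1),"S rim",radial(f,[.5987,-.0238],.022,.022,-1))
E
```

```text
15.0 [0.536  0.0585 0.3009] [0.8455 0.4101 0.1507]
L 1280 height 0.05665406734898623 slope [-5.2532  1.7271]
S 485 height 0.02090150678288484 slope [-0.0019  0.0031]
plate 697 height 0.018702565903629034 slope [ 0.0006 -0.0035]
L rim (np.float64(0.5872687192329458), np.float64(0.1242283172560491), np.float64(0.029296492680099272), 60) S rim (np.float64(0.5976971853114321), np.float64(-0.02234403768497567), np.float64(0.021295515955816552), 61)
```

The view limit is reached, so the remaining checks are numeric. The L plane fit probably includes a finger in the foreground, so I'll redo it with heights limited, also check the slide box against its first position, and hand in if it's good.

```bash
python3 - <<'E'
from rig import manip
from h import *
def pts(f):
    v,u=np.mgrid[0:384,0:512]; v=v.ravel();u=u.ravel(); z=f["range_z"].ravel()
    q=cv2.undistortPoints(np.float64(np.c_[u,v]).reshape(-1,1,2),f["intrinsics"],f["D"]).reshape(-1,2)
    return ((np.c_[q,np.ones(len(q))]*z[:,None]-f["t"])@f["R"])[z>0]
X=pts(dict(np.load("w11.npz"))); c=[.5888,.1255]
P=X[(np.hypot(*(X[:,:2]-c).T)<.025)&(X[:,2]<.05)]; k=np.linalg.lstsq(np.c_[P[:,:2]-c,np.ones(len(P))],P[:,2],rcond=None)[0]
print(len(P),k,np.std(P[:,2]))
for n in ("w1","w11"):
    Y=pts(dict(np.load(n+".npz"))); b=Y[(abs(Y[:,2]-.045)<.004)&(np.hypot(*(Y[:,:2]-[.57,.205]).T)<.07)]; print("box",len(b),np.median(b,0))
if abs(k[2]-.0209)<.001 and max(abs(k[:2]))<.03: print("hand in",manip.hand_in())
E
```

```text
1065 [-0.00018132  0.00254327  0.02085312] 0.0008521949409997784
box 1542 [0.56890148 0.20568849 0.04496177]
box 1547 [0.56899906 0.20555666 0.04498791]
the job is handed in; nothing more can be done
hand in None
```

Both discs are in their own pockets and lie flat, and the job is handed in at about 15 s of robot time. I set the open jaws around each disc, closed lightly to centre it, then opened 1.5 mm and pushed it in a straight line into its pocket.

**Last checks:**
- **Height:** both disc tops measured about 2.2 mm above the plate, against 2 mm when seated.
- **Tilt:** both are level to about 0.004 rad or better.
- **Centring:** the large disc is about 1.4 mm and the small disc about 0.7 mm from the fitted pocket centres.
- **Bystanders:** the slide box moved less than 0.2 mm. I did not re-measure the tape roll, timer, cup and bottle, but no move took the arm near them and the force readings showed no knock.
- **Robot:** the arm is clear, 0.3 m up, and touching nothing.

**What disagreed or failed:**
- **Fingertip length:** `manip.tip_extent` says 25 mm, but the wrist camera's depth showed the fingers ending only about 5 mm ahead of the TCP. The first close passed above the disc without touching it. I used the measured value after that, and the jaws then stopped at 60.0 mm and 43.6 mm on the discs.
- **Camera offset:** the top and wrist cameras differed by about 3 mm in y. I used the wrist camera, which matched where the jaws met the discs.
- **Last picture:** it was refused at the 12-picture limit, so the final check was by numbers only.
- **Depth fit:** the first fit for the large disc was way off, most likely because a finger was in view. I redid it with the higher points left out.

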